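# Back the left-hand spinner nut off a fan

## Robot

A 6-joint arm with a two-finger parallel gripper is mounted at the origin on the work surface. World frame = base frame: x ahead of the robot, y to its left, z up, the work surface at z = 0. Lengths are in m, angles in rad, forces in N, time in s.
With the tool pointing down it reaches from about 0.35 to 0.775 m from the base axis. Payload 5.5 kg.
Tool frame: the origin (TCP) lies on the centre line of the jaws, within the pads' length; the fingertips stand 11 mm ahead of it and the grasp point (between the pads) lies 8 mm behind it (env.tip_reach is the distance from the TCP to the fingertips, in m); z points along the fingers, x is the direction in which the jaws open and shut, and the axes are right-handed (so a half turn about z gives the same grasp; the last joint's range is limited). The gripper opens to 85 mm and grips with 20 to 120 N. Pads are 22 mm wide; open, the fingers measure 114 mm over their backs; the gripper's body (76 mm by 85 mm) begins 54 mm behind the grasp point. The pads swing forward as they close: fully open they stand 13 mm farther back than shut.
Start: joints at [0.985, 0.313, 0.046, 1.304, 0, 1.431], TCP at [0.248, 0.519, 0.242] pointing down, gripper open.
Joint ranges: [-2.76, 2.76], [-0.86, 1.69], [-1.03, 1.26], [-2.2, 2.34], [-1.47, 1.5], [-3.14, 3.14]. Speed limits (rad/s): [2.57, 2.57, 3.14, 3.14, 3.14, 3.14].

## Interface

Orientations are given as a unit quaternion [w, x, y, z].
In Python, from workcell import env gives the robot as it stands.
- The arm moves only by the tool carry_out, never from a script. Its argument "moves" is one flat list of numbers, 7 for each row, row after row: the gripper command: -1 is shut, 1 is fully open, values between are in proportion, then the shift along the tool's x, y, z in m, then the turn, a rotation vector about the tool's x, y, z in degrees. A call has exactly 5 rows; each row shifts and turns the pose as measured when the row begins, along the tool's axes as they then stand; what a row does not reach is not made up. A row lasts 1/8 s, in which the tool goes at most 62.5 mm and 10.7 degrees, less where a joint would pass 70% of its speed; a pose out of reach is approached as far as the arm can. A call is refused whole if a number of a shift passes 0.0625 or a number of a turn 10.7, either way. A call with a gripper value outside its range is refused whole. The fingers move at their own pace and stop on an object; "squeeze" is the grip in N (left out, the last holds). Time passes only in rows, so rows that do not move let the fingers close, or fill a call up. It gives the time, the measured TCP pose, the force and the opening at its end, in the units of the state.
- env.get_state(): the state, without advancing time (a new reading comes with each control period).
- env.read_camera(name): name is "scene" or "top"; returns the picture (480x640x3 uint8, red, green, blue); there is no depth.
- env.calibration(name): a dict with "camera_matrix" (3x3 intrinsics, pixels), "rvec" (rotation vector, rad) and "tvec" (3), from world to camera coordinates, as OpenCV has them. Camera axes: x right, y down, z forward; pixel columns grow to the right and rows downward; lengths in m; the calibration is good to about 2 mm. A picture is of the moment at which its call begins. calibration takes no time and is no camera call.
- env.hand_in(): hands the job in, once; it reports no verdict.
The state is a dict: "clock": time; "joint_pos": joint angles; "qvel": joint speeds; "tau": joint torques, N m; "tcp_pos": TCP position; "orientation": TCP orientation; "wrist_force": force on the tool from outside, world axes, zero at the start; "ft_torque": the same for the moment, N m; "finger_gap": finger opening in m.
Only numpy, scipy, OpenCV 4.12 (cv2) and the standard library are available. Lean on these libraries where they do the work, as an engineer would, in place of code of your own. Each camera call takes 0.05 s, during which the arm holds its last target. There are 200 camera calls.

## Task

The workshop fan lies on its back with its front guard off, and its blade has to come off for cleaning. Undo the black spinner nut in the middle, which has a left-hand thread (clockwise, seen from above, loosens it), letting it climb as it turns and never forcing, pressing or pulling on the thread, then lift it off once it is free and stand it upright in the steel parts dish. Do not press on the blade and leave the other things where they are.

Things in the scene. Friction and masses are not known exactly. Their poses are not given: they have to be found in the camera images.
- nut_mid (a point): black plastic spinner nut, 60 g, 56 mm tall: round cap 37 mm across and 38 mm high, open below, with a grip bar on top 44 mm long, 14 mm thick, 18 mm high. Origin: its centre (28 mm above its lower edge; the middle of the bar is 19 mm above this point). z is the nut's axis, up; x along the bar, y across its 14 mm. Starts screwed onto the shaft, pressed up by the blade hub with 5 to 10 N.
- nut: the same nut, origin at the centre of its lower edge. Coarse LEFT-HAND thread: clockwise seen from above undoes it. It climbs as it turns (somewhere between 8 and 30 mm a turn: feel for it), with 1.5 to 2 mm of up-down play, and comes free after 0.4 to 0.6 of a turn, then lifts straight off. Held at a fixed height while turning, or pulled too early, it loads the thread, damaged at 30 N.
- shaft: fixed steel shaft of the fan with the thread, 26 mm over the thread, hidden in the nut. Origin: on the shaft's upright axis, at about the height of the nut's lower edge at the start (90 mm above the table); the shaft's tip is 32.5 mm above the origin. z points up.
- blade: grey plastic five-blade wheel of the fan, 216 mm across, around the shaft and below the nut; origin on the axis at the top of its 46 mm hub, which the nut bears on; it does not turn and springs up up to 3 mm as the nut is undone. The blades lie 5 to 25 mm below the origin.
- fan: fixed fan head lying on its back, wire rear guard 250 mm across at 66 mm above the table; origin on the table under the shaft's axis
- dish_in (a point): round steel parts dish, loose, 0.45 kg, 140 mm across its rim, 20 mm high, flat floor 116 mm across. Origin: centre of the inner floor, 4 mm above the table.
- bolt: small dark guard bolt, 24 mm long, lying in the dish between 38 and 52 mm from its centre; may be touched or moved
- cone: bystander: blue thread cone, 60 mm across, 120 mm tall, origin under its centre
- webbing: bystander: grey roll of webbing, 84 mm across, 30 mm high, origin under its centre
- driver: bystander: screwdriver lying on the table
- hammer: bystander: hammer lying on the table
- tacks: bystander: clear jar of tacks, 60 mm across, 75 mm tall, origin under its centre
- chalk: bystander: block of tailor's chalk, 55 x 35 x 12 mm, origin under its centre
- spool: bystander: wooden spool, 36 mm across, 50 mm tall, origin under its centre
Not all that is in view belongs to the job. What is shaped like the part that bears dish_in but orange or red is not meant.

How it is judged:
On the way, in this order (a step that is already met when the one before it is completed fails the run):
1. the nut has climbed its thread by about 5 mm, still on the shaft (z of nut_mid in the frame of shaft above 0.034 m and horizontal distance between nut_mid and shaft below 0.006 m), for 0.05 s.
2. the nut is lifted clear of the shaft (z of nut_mid in the frame of shaft above 0.064 m), for 0.1 s.
At the end, for the whole second after the job is handed in: the nut stands upright (within 0.15 rad) on the floor of the dish, its axis within 45 mm of the dish's centre, at rest and released, the dish level (horizontal distance between nut_mid and dish_in below 0.045 m and angle between nut_mid's own z axis and vertical below 0.15 rad and z of nut_mid in the frame of dish_in between 0.023 and 0.033 m and linear speed of nut below 0.02 m/s and angle between dish_in's own z axis and vertical below 0.1 rad and contact force between nut and anything else above 0.1 N); the robot touches nothing.
It fails at once if the thread is forced: more than 30 N between nut and shaft (contact force between nut and shaft above 30 N).
It fails at once if the blade is pressed by the robot with more than 15 N (contact force between any of the fingers, the arm and blade above 15 N).
It fails at once if a bystander is moved by more than 30 mm (distance of any of cone, webbing, driver, hammer, tacks, chalk, spool from where it was at the start of the episode above 0.03 m).
It also fails if it takes over 72 s, if anything falls off the work surface, if the arm or the gripper's body presses on something with over 40 N, if the wrist force passes 120 N, or if a joint passes its speed limit or range.

## Working session

There is one attempt and no reset: what is moved stays moved. The work goes in short steps, Python scripts to look and compute and a tool call to move; the robot and the scene stay as the last step left them, time stands still between calls to the robot, and variables do not carry over. Pictures are saved under pics/ and viewed, about 8 in all and at most 12, crops included, and the job is handed in when it is done.

Besides the shell and the picture viewer there is one more tool, called after "Request:" in YAML: its name, and indented under it one key for each argument. carry_out: Moves the arm, as the interface text tells. Its arguments: {"type":"object","properties":{"moves":{"type":"array"},"squeeze":{"type":"number"}},"required":["moves"]}

```bash
mkdir -p pics; ls
cat > h.py <<'E'
import numpy as np, cv2
from workcell import env
def cal(n):
    c=env.calibration(n); return np.array(c["camera_matrix"],float),np.array(c["rvec"],float).reshape(3),np.array(c["tvec"],float).reshape(3)
def px2w(n,u,v,z):
    K,r,t=cal(n); R=cv2.Rodrigues(r)[0]
    d=R.T@np.linalg.inv(K)@np.array([u,v,1.]); o=-R.T@t
    return o+d*(z-o[2])/d[2]
def w2px(n,p):
    K,r,t=cal(n); return cv2.projectPoints(np.array(p,float).reshape(-1,1,3),r,t,K,None)[0].reshape(-1,2)
def snap(n,f):
    im=env.read_camera(n)[:,:,::-1]; cv2.imwrite("pics/"+f,im); return im
E
python3 - <<'E'
from h import *
a=snap("scene","s0.png"); b=snap("top","t0.png")
print(env.get_state())
for n in("scene","top"):
    K,r,t=cal(n);print(n,K[0,0],-cv2.Rodrigues(r)[0].T@t)
E
```

```text
pics
{'clock': 0.1, 'joint_pos': array([ 9.85380100e-01,  3.13903200e-01,  4.50860740e-02,  1.30356845e+00,
       -3.14281922e-05,  1.43117741e+00]), 'qvel': array([-8.05866240e-05, -4.17643051e-03,  3.63234527e-03,  9.11380456e-04,
       -6.92476179e-04,  7.46364266e-04]), 'tau': array([ 2.22003961e-03, -4.81726313e+01,  2.99243367e+01,  1.27906559e-02,
       -1.67527519e-04, -1.18772064e-05]), 'tcp_pos': array([0.24771476, 0.51843026, 0.24150792]), 'orientation': array([ 3.40435957e-04,  8.45924487e-01,  5.33302100e-01, -7.18179723e-04]), 'wrist_force': array([ 0.35044587,  0.80093893, -0.42618782]), 'ft_torque': array([ 0.00785206, -0.02482118, -0.0098855 ]), 'finger_gap': 0.08539183185934013}
scene 445.6903508179131 [ 0.88422482 -0.38711521  0.84371959]
top 620.2172428406935 [0.43483624 0.01986218 1.78721313]
```

View pics/t0.png

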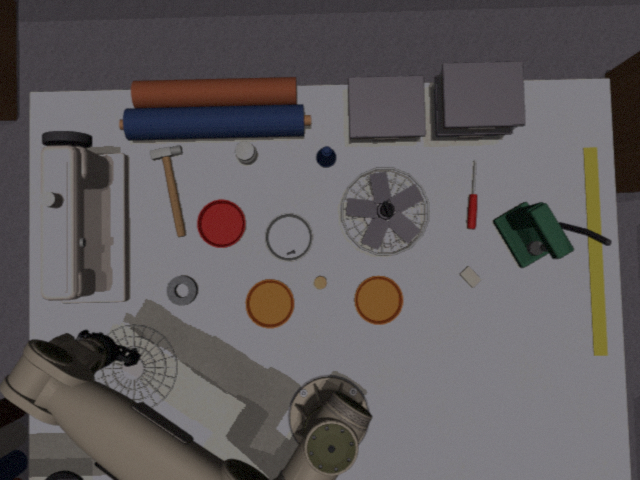

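View pics/s0.png

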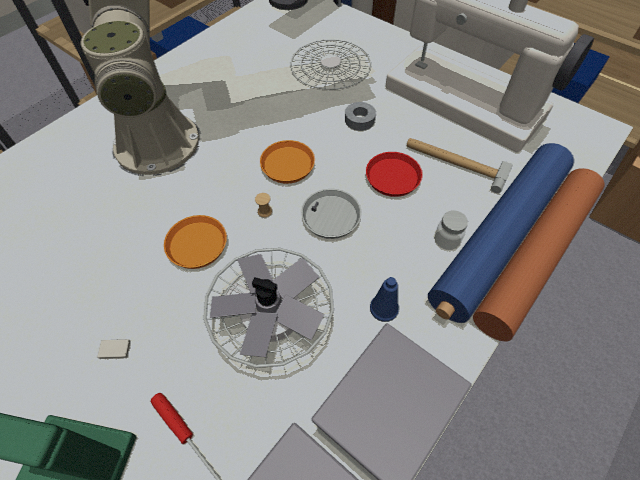

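The top view shows the nut at about (386,210), the steel dish at (289,237) with the bolt near (292,252), and the cone at (326,157). In the scene view the nut is at (265,292) and the dish at (331,214). Next I zoom in on both.

Run:
```python
from h import *
t=cv2.imread("pics/t0.png"); s=cv2.imread("pics/s0.png")
A=cv2.resize(t[190:230,366:406],(400,400),interpolation=cv2.INTER_CUBIC)
B=cv2.resize(s[267:317,240:290],(400,400),interpolation=cv2.INTER_CUBIC)
o=np.hstack([A,B]); o=np.clip(o.astype(float)*1.8+20,0,255).astype(np.uint8); cv2.imwrite("pics/z0.png",o)
print("guard",px2w("top",385,211,.066),"bar",px2w("top",386,210,.14), "dish",px2w("top",289,237,.02))
# dark pixels nut
m=(t.max(2)<45); m[:190]=0;m[230:]=0;m[:,:366]=0;m[:,406:]=0
ys,xs=np.nonzero(m);print(len(xs),xs.mean(),ys.mean(),xs.min(),xs.max(),ys.min(),ys.max())
```

```text
guard [ 0.57420296 -0.17193351  0.066     ] bar [ 0.57081676 -0.16643896  0.14      ] dish [0.51053439 0.09902277 0.02      ]
199 386.04522613065325 209.6281407035176 377 393 201 219
```

View pics/z0.png

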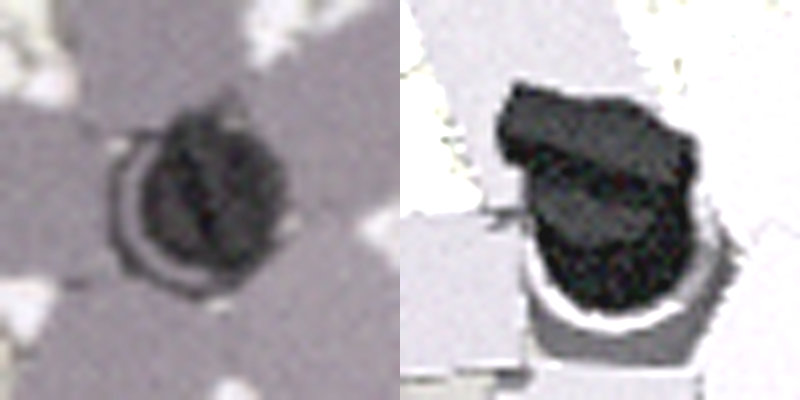

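The left crop shows the cap centred near (213,190), which is (387,209) in the full image, with the bar running slightly clockwise of image vertical. The right crop shows the bar from (500,110) to (690,160). I'll fit silhouettes to get the position and yaw.

```bash
cat >> h.py <<'E'
def sil(n,x,y,yaw,z0,S=8,off=(0,0),size=(50,50)):
    a=np.linspace(0,2*np.pi,40); c=.0185*np.c_[np.cos(a),np.sin(a)]
    cap=np.vstack([np.c_[c,0*a],np.c_[c,0*a+.038]])
    R=np.array([[np.cos(yaw),-np.sin(yaw)],[np.sin(yaw),np.cos(yaw)]])
    b=np.array([[sx*.022,sy*.007] for sx in(-1,1) for sy in(-1,1)])@R.T
    bar=np.vstack([np.c_[b,np.full(4,.038)],np.c_[b,np.full(4,.056)]])
    m=np.zeros((size[1]*S,size[0]*S),np.uint8)
    for P in(cap,bar):
        q=(w2px(n,P+[x,y,z0])-off+.5)*S
        cv2.fillConvexPoly(m,cv2.convexHull(q.round().astype(np.int32)),255)
    return cv2.resize(m,size,interpolation=cv2.INTER_AREA)/255.
def fit(ims,offs,p0,thr,z0=.09):
    from scipy.optimize import minimize
    T={n:(ims[n].max(2)[offs[n][1]:offs[n][1]+50,offs[n][0]:offs[n][0]+50]<thr).astype(float) for n in ims}
    def cost(p): return sum(((sil(n,p[0],p[1],p[2],z0,off=offs[n])-T[n])**2).sum()/T[n].sum() for n in ims)
    best=None
    for y in np.deg2rad(np.arange(0,180,12)):
        r=minimize(cost,[p0[0],p0[1],y],method="Nelder-Mead",options=dict(initial_simplex=np.array([[p0[0],p0[1],y],[p0[0]+.004,p0[1],y],[p0[0],p0[1]+.004,y],[p0[0],p0[1],y+.2]]),xatol=1e-4,fatol=1e-4))
        if best is None or r.fun<best.fun: best=r
    return best.x[:2].round(4),np.rad2deg(best.x[2])%180,best.fun
E
python3 - <<'E'
from h import *
t=cv2.imread("pics/t0.png"); s=cv2.imread("pics/s0.png")
of={"top":(361,185),"scene":(240,267)}
for thr in(38,45,52):
    for I in({"top":t},{"scene":s},{"top":t,"scene":s}): print(thr,list(I),fit(I,of,(.571,-.168),thr))
# guard ring / dish ring centres from top
for nm,(u,v),z in(("dish",(289,237),.02),("guard",(385,211),.066)):
    pass
g=cv2.cvtColor(t,cv2.COLOR_BGR2GRAY)
for nm,c,R,z,lo in(("dish",(289,237),(.064,.078),.02,0),):
    for r in(.058,.07):
      best=max(((np.mean([cv2.Canny(g,50,120)[int(round(q[1])),int(round(q[0]))]>0 for q in w2px("top",[[x+r*np.cos(a),y+r*np.sin(a),z] for a in np.linspace(0,6.28,90)])]),x,y) for x in np.arange(.5,.522,.001) for y in np.arange(.088,.11,.001)))
      print(nm,r,best)
E
```

```text
38 ['top'] (array([ 0.5746, -0.1708]), np.float64(22.0770647994918), np.float64(0.1290688733313663))Traceback (most recent call last):
  File "<stdin>", line 5, in <module>
  File "h.py", line 30, in fit
    r=minimize(cost,[p0[0],p0[1],y],method="Nelder-Mead",options=dict(initial_simplex=np.array([[p0[0],p0[1],y],[p0[0]+.004,p0[1],y],[p0[0],p0[1]+.004,y],[p0[0],p0[1],y+.2]]),xatol=1e-4,fatol=1e-4))
    res = _minimize_neldermead(fun, x0, args, callback, bounds=bounds,
                               **options)
    fxr = func(xr)
    fx = function(np.copy(x), *(wrapper_args + args))
  File "h.py", line 27, in cost
    def cost(p): return sum(((sil(n,p[0],p[1],p[2],z0,off=offs[n])-T[n])**2).sum()/T[n].sum() for n in ims)
                        ~~~^^^^^^^^^^^^^^^^^^^^^^^^^^^^^^^^^^^^^^^^^^^^^^^^^^^^^^^^^^^^^^^^^^^^^^^^^^^^^^^^
  File "h.py", line 27, in <genexpr>
    def cost(p): return sum(((sil(n,p[0],p[1],p[2],z0,off=offs[n])-T[n])**2).sum()/T[n].sum() for n in ims)
                              ~~~^^^^^^^^^^^^^^^^^^^^^^^^^^^^^^^^^
  File "h.py", line 21, in sil
    q=(w2px(n,P+[x,y,z0])-off+.5)*S
       ~~~~^^^^^^^^^^^^^^
  File "h.py", line 10, in w2px
    K,r,t=cal(n); return cv2.projectPoints(np.array(p,float).reshape(-1,1,3),r,t,K,None)[0].reshape(-1,2)
          ~~~^^^
  File "h.py", line 4, in cal
    c=env.calibration(n); return np.array(c["camera_matrix"],float),np.array(c["rvec"],float).reshape(3),np.array(c["tvec"],float).reshape(3)
ValueError: time passes only in moves, steps and waits
```

```bash
sed -i 's/^def cal(n):/import functools\n@functools.cache\ndef cal(n):/' h.py
timeout 300 python3 - <<'E'
from h import *
t=cv2.imread("pics/t0.png"); s=cv2.imread("pics/s0.png")
of={"top":(361,185),"scene":(240,267)}
for thr in(38,48):
    for I in({"top":t},{"scene":s},{"top":t,"scene":s}): print(thr,list(I),*fit(I,of,(.571,-.168),thr))
E=cv2.Canny(cv2.cvtColor(t,cv2.COLOR_BGR2GRAY),50,120)>0
a=np.linspace(0,6.28,90)
best=max(((np.mean([E[int(round(q[1])),int(round(q[0]))] for q in w2px("top",np.c_[x+.07*np.cos(a),y+.07*np.sin(a),0*a+.02])]),x,y) for x in np.arange(.5,.522,.001) for y in np.arange(.088,.11,.001)))
print("dish",best)
print(env.get_state()["clock"])
E
```

```text
38 ['top'] [ 0.5746 -0.1708] 22.0770647994918 0.1290688733313663
38 ['scene'] [ 0.5724 -0.1711] 14.71205817643726 0.15734702847083104
38 ['top', 'scene'] [ 0.5741 -0.1712] 21.225937902815637 0.3054026073203179
48 ['top'] [ 0.5745 -0.1709] 24.40139320876035 0.15766702155975515
48 ['scene'] [ 0.5727 -0.1714] 15.705284867502614 0.10908238947295543
48 ['top', 'scene'] [ 0.5738 -0.1711] 21.340377499653492 0.29187894927623675
dish (np.float64(0.37777777777777777), np.float64(0.515), np.float64(0.098))
0.1
```

The two views agree: nut at (0.574,-0.171) with yaw about 20°, dish at about (0.513,0.098). I'll write a helper that prints rows in the tool's axes.

```bash
cat >> h.py <<'E'
from scipy.spatial.transform import Rotation as Ro
def tool():
    s=env.get_state(); w,x,y,z=s["orientation"]; return s,np.array(s["tcp_pos"]),Ro.from_quat([x,y,z,w])
def plan(pos,yaw,n=5,last=None):
    "print n rows for reaching pos, yaw(deg, of tool x), tool pointing down"
    s,p,R=tool(); T=Ro.from_euler("z",yaw,degrees=True)*Ro.from_euler("x",180,degrees=True)
    dp=np.array(pos)-p; rv=(R.inv()*T).as_rotvec()
    for i in range(n):
        Ri=R*Ro.from_rotvec(rv*i/n)
        print((Ri.inv().apply(dp/n)*1000).round(1),"mm",np.rad2deg(rv/n).round(2),"deg")
def show():
    s,p,R=tool(); x=R.as_matrix()[:,0]; z=R.as_matrix()[:,2]
    print("t",round(s["clock"],2),"p",(p*1000).round(2),"yaw",np.rad2deg(np.arctan2(x[1],x[0])).round(2),"z",z.round(4),"F",np.round(s["wrist_force"],1),"M",np.round(s["ft_torque"],2),"gap",round(s["finger_gap"]*1000,1),"j6",round(s["joint_pos"][5],2))
    Ft=R.inv().apply(s["wrist_force"]); print("F tool",Ft.round(1))
E
python3 - <<'E'
from h import *
show(); print(env.tip_reach); plan([.574,-.171,.22],110,15)
E
```

```text
t 0.1 p [247.71 518.43 241.51] yaw 64.46 z [-9.0e-04 -1.3e-03 -1.0e+00] F [ 0.4  0.8 -0.4] M [ 0.01 -0.02 -0.01] gap 85.4 j6 1.43
F tool [ 0.9 -0.   0.4]
0.011
[-32.1  39.4   1.5] mm [-0.    0.01 -3.04] deg
[-34.1  37.7   1.5] mm [-0.    0.01 -3.04] deg
[-36.1  35.8   1.5] mm [-0.    0.01 -3.04] deg
[-37.9  33.9   1.5] mm [-0.    0.01 -3.04] deg
[-39.7  31.8   1.5] mm [-0.    0.01 -3.04] deg
[-41.3  29.7   1.5] mm [-0.    0.01 -3.04] deg
[-42.8  27.4   1.5] mm [-0.    0.01 -3.04] deg
[-44.2  25.1   1.5] mm [-0.    0.01 -3.04] deg
[-45.5  22.8   1.5] mm [-0.    0.01 -3.04] deg
[-46.6  20.3   1.5] mm [-0.    0.01 -3.04] deg
[-47.6  17.8   1.5] mm [-0.    0.01 -3.04] deg
[-48.5  15.3   1.5] mm [-0.    0.01 -3.04] deg
[-49.2  12.7   1.4] mm [-0.    0.01 -3.04] deg
[-49.8  10.1   1.4] mm [-0.    0.01 -3.04] deg
[-50.3   7.4   1.4] mm [-0.    0.01 -3.04] deg
```

Request:
carry_out:
  moves: [0, -0.032, 0.039, 0.0015, 0, 0, -3, 0, -0.034, 0.038, 0.0015, 0, 0, -3, 0, -0.036, 0.036, 0.0015, 0, 0, -3, 0, -0.038, 0.034, 0.0015, 0, 0, -3, 0, -0.04, 0.032, 0.0015, 0, 0, -3]
  squeeze: 20

```text
clock: 0.72
tcp_pos: [0.3584, 0.285, 0.2313]
orientation: [0.0, 0.764, 0.645, -0.002]
wrist_force: [1.1, 0.2, 1.4]
finger_gap: 0.0428
```

Request:
carry_out:
  moves: [0, -0.041, 0.03, 0.0015, 0, 0, -3, 0, -0.043, 0.027, 0.0015, 0, 0, -3, 0, -0.044, 0.025, 0.0015, 0, 0, -3, 0, -0.045, 0.023, 0.0015, 0, 0, -3, 0, -0.047, 0.02, 0.0015, 0, 0, -3]

```text
clock: 1.35
tcp_pos: [0.4719, 0.0492, 0.2228]
orientation: [-0.0, 0.67, 0.743, -0.003]
wrist_force: [0.0, 0.0, 0.0]
finger_gap: 0.0428
```

```bash
python3 -c "
from h import *
show(); plan([.574,-.171,.20],110,5)"
```

```text
t 1.35 p [471.89  49.15 222.82] yaw 95.92 z [-0.0042 -0.0032 -1.    ] F [0. 0. 0.] M [ 0.02 -0.06  0.02] gap 42.8 j6 -0.17
F tool [ 0.  0. -0.]
[-45.9  15.8   4.6] mm [-0.06  0.03 -2.82] deg
[-46.6  13.5   4.6] mm [-0.06  0.03 -2.82] deg
[-47.2  11.2   4.6] mm [-0.06  0.03 -2.82] deg
[-47.7   8.9   4.6] mm [-0.06  0.03 -2.82] deg
[-48.1   6.5   4.6] mm [-0.06  0.03 -2.82] deg
```

Request:
carry_out:
  moves: [0, -0.046, 0.016, 0.0046, 0, 0, -3, 0, -0.047, 0.0135, 0.0046, 0, 0, -3, 0, -0.047, 0.011, 0.0046, 0, 0, -3, 0, -0.048, 0.009, 0.0046, 0, 0, -3, 0, -0.048, 0.0065, 0.0046, 0, 0, -3]

```text
clock: 1.98
tcp_pos: [0.5778, -0.1785, 0.1976]
orientation: [-0.002, 0.564, 0.826, -0.002]
wrist_force: [0.9, 1.3, 0.8]
finger_gap: 0.0426
```

```bash
python3 -c "
from h import *
show(); plan([.574,-.171,.165],110,4)"
```

```text
t 1.98 p [ 577.77 -178.52  197.61] yaw 111.35 z [-0.0062 -0.0016 -1.    ] F [0.9 1.3 0.8] M [ 0.01 -0.05  0.01] gap 42.6 j6 -0.8
F tool [ 0.9  1.3 -0.8]
[ 2.1 -0.1  8.2] mm [-0.09 -0.01  0.34] deg
[ 2.1 -0.2  8.2] mm [-0.09 -0.01  0.34] deg
[ 2.1 -0.2  8.2] mm [-0.09 -0.01  0.34] deg
[ 2.1 -0.2  8.2] mm [-0.09 -0.01  0.34] deg
```

Request:
carry_out:
  moves: [0, 0.002, 0, 0.008, -0.1, 0, 0.3, 0, 0.002, 0, 0.008, -0.1, 0, 0.3, 0, 0.002, 0, 0.008, -0.1, 0, 0.3, 0, 0.002, 0, 0.008, -0.1, 0, 0.3, 0, 0, 0, 0, 0, 0, 0]

```text
clock: 2.6
tcp_pos: [0.5732, -0.1702, 0.1614]
orientation: [-0.002, 0.574, 0.819, 0.0]
wrist_force: [-0.3, 0.2, 0.1]
finger_gap: 0.0425
```

```bash
python3 -c "
from h import *
show(); plan([.574,-.171,.141],110,5)
print(env.get_state()['joint_pos'])
s=snap('scene','s1.png'); t=snap('top','t1.png')
A=cv2.resize(s[220:330,200:320],(720,660)[:2],interpolation=cv2.INTER_CUBIC)
B=cv2.resize(t[185:235,356:416],(480,400),interpolation=cv2.INTER_CUBIC)
A=cv2.resize(s[225:325,205:305],(400,400),interpolation=cv2.INTER_CUBIC); B=cv2.resize(t[185:235,361:411],(400,400),interpolation=cv2.INTER_CUBIC)
cv2.imwrite('pics/z1.png',np.clip(np.hstack([A,B])*1.6,0,255).astype(np.uint8))"
```

```text
t 2.6 p [ 573.16 -170.21  161.37] yaw 109.99 z [-0.0035  0.0031 -1.    ] F [-0.3  0.2  0.1] M [ 0.   -0.01  0.03] gap 42.5 j6 -0.77
F tool [ 0.3 -0.2 -0.1]
[-0.2  0.1  4.1] mm [-0.03 -0.05 -0.  ] deg
[-0.2  0.1  4.1] mm [-0.03 -0.05 -0.  ] deg
[-0.2  0.1  4.1] mm [-0.03 -0.05 -0.  ] deg
[-0.2  0.1  4.1] mm [-0.03 -0.05 -0.  ] deg
[-0.2  0.1  4.1] mm [-0.03 -0.05 -0.  ] deg
[-0.42357221  0.39429843 -0.0374229   1.14352606  0.0014258  -0.7723926 ]
```

View pics/z1.png

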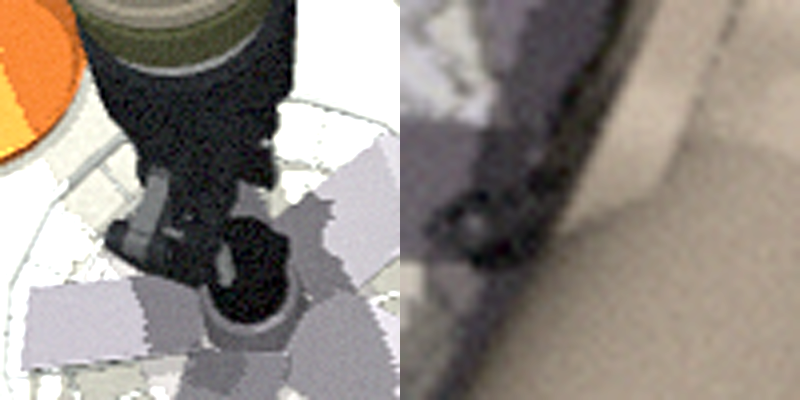

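The scene crop shows the finger on the left (150,200) beside the nut (250,270), with the bar between the jaws. The top view is hidden by the arm. Descending now.

Request:
carry_out:
  moves: [0, 0, 0, 0.004, 0, 0, 0, 0, 0, 0, 0.004, 0, 0, 0, 0, 0, 0, 0.004, 0, 0, 0, 0, 0, 0, 0.004, 0, 0, 0, 0, 0, 0, 0.003, 0, 0, 0]

```text
clock: 3.32
tcp_pos: [0.5746, -0.1711, 0.1432]
orientation: [-0.0, 0.574, 0.819, 0.001]
wrist_force: [0.3, -0.2, 0.2]
finger_gap: 0.0432
```

```bash
python3 -c "
from h import *
show(); plan([.5735,-.171,.141],110,1)"
```

```text
t 3.33 p [ 574.64 -171.1   143.19] yaw 109.98 z [ 2.0e-04  1.3e-03 -1.0e+00] F [ 0.3 -0.2  0.2] M [-0.01  0.06 -0.03] gap 43.2 j6 -0.77
F tool [-0.3  0.2 -0.2]
[ 0.5 -1.   2.2] mm [ 0.03 -0.07 -0.02] deg
```

Request:
carry_out:
  moves: [-0.3, 0, -0.0005, 0.001, 0, 0, 0, -0.5, 0, 0, 0, 0, 0, 0, -0.6, 0, 0, 0, 0, 0, 0, -0.65, 0, 0, 0, 0, 0, 0, -0.65, 0, 0, 0, 0, 0, 0]

```text
clock: 3.95
tcp_pos: [0.5739, -0.171, 0.1419]
orientation: [-0.001, 0.574, 0.819, 0.001]
wrist_force: [-0.1, -0.5, -0.3]
finger_gap: 0.0149
```

```bash
python3 -c "
from h import *
show()"
```

```text
t 3.95 p [ 573.88 -171.03  141.88] yaw 109.98 z [-5.e-04  2.e-03 -1.e+00] F [-0.1 -0.5 -0.3] M [0.07 0.05 0.05] gap 14.9 j6 -0.77
F tool [-0.5 -0.3  0.3]
```

Gap is 14.9 mm with no force, so the jaws are well centred. Now I close fully at 20 N.

Request:
carry_out:
  moves: [-0.75, 0, 0, 0, 0, 0, 0, -0.8, 0, 0, 0, 0, 0, 0, -1, 0, 0, 0, 0, 0, 0, -1, 0, 0, 0, 0, 0, 0, -1, 0, 0, 0, 0, 0, 0]
  squeeze: 25

```text
clock: 4.58
tcp_pos: [0.5738, -0.1708, 0.142]
orientation: [-0.001, 0.574, 0.819, 0.001]
wrist_force: [-0.5, -0.4, 0.4]
finger_gap: 0.0132
```

```bash
python3 -c "
from h import *
show()"
```

```text
t 4.58 p [ 573.84 -170.77  142.01] yaw 109.99 z [-5.0e-04  2.3e-03 -1.0e+00] F [-0.5 -0.4  0.4] M [ 0.15  0.12 -0.01] gap 13.2 j6 -0.77
F tool [-0.2 -0.6 -0.4]
```

Request:
carry_out:
  moves: [-1, 0, 0, -0.0002, 0, 0, 6, -1, 0, 0, -0.0002, 0, 0, 6, -1, 0, 0, -0.0002, 0, 0, 6, -1, 0, 0, 0, 0, 0, 0, -1, 0, 0, 0, 0, 0, 0]

```text
clock: 5.2
tcp_pos: [0.5742, -0.1713, 0.1428]
orientation: [-0.0, 0.697, 0.717, 0.001]
wrist_force: [-0.9, 1.4, 0.5]
finger_gap: 0.013
```

```bash
python3 -c "
from h import *
show()"
```

```text
t 5.2 p [ 574.2  -171.25  142.81] yaw 91.62 z [ 3.0e-04  1.2e-03 -1.0e+00] F [-0.9  1.4  0.5] M [ 0.16  0.02 -0.04] gap 13.0 j6 -0.45
F tool [ 1.4 -0.9 -0.5]
```

Request:
carry_out:
  moves: [-1, 0, 0, -0.0002, 0, 0, 7, -1, 0, 0, -0.0002, 0, 0, 7, -1, 0, 0, -0.0002, 0, 0, 7, -1, 0, 0, 0, 0, 0, 0, -1, 0, 0, 0, 0, 0, 0]

```text
clock: 5.82
tcp_pos: [0.5743, -0.1711, 0.1438]
orientation: [-0.0, 0.816, 0.577, 0.001]
wrist_force: [-1.5, 1.4, 1.0]
finger_gap: 0.0128
```

```bash
python3 -c "
from h import *
show()"
```

```text
t 5.83 p [ 574.32 -171.13  143.83] yaw 70.55 z [ 8.0e-04  1.3e-03 -1.0e+00] F [-1.5  1.4  1. ] M [ 0.21  0.1  -0.05] gap 12.8 j6 -0.08
F tool [ 0.8 -1.8 -1. ]
```

Request:
carry_out:
  moves: [-1, 0, 0, -0.0002, 0, 0, 7, -1, 0, 0, -0.0002, 0, 0, 7, -1, 0, 0, -0.0002, 0, 0, 7, -1, 0, 0, -0.0001, 0, 0, 7, -1, 0, 0, 0, 0, 0, 0]

```text
clock: 6.45
tcp_pos: [0.5741, -0.1713, 0.1439]
orientation: [-0.001, 0.933, 0.361, 0.0]
wrist_force: [-0.5, 0.6, 1.2]
finger_gap: 0.0135
```

```bash
python3 -c "
from h import *
show()"
```

```text
t 6.45 p [ 574.06 -171.28  143.88] yaw 42.33 z [-2.0e-04  1.3e-03 -1.0e+00] F [-0.5  0.6  1.2] M [ 0.2   0.11 -0.08] gap 13.5 j6 0.41
F tool [ 0.1 -0.8 -1.2]
```

Request:
carry_out:
  moves: [-1, 0, 0, -0.0002, 0, 0, 7, -1, 0, 0, -0.0002, 0, 0, 7, -1, 0, 0, -0.0002, 0, 0, 7, -1, 0, 0, -0.0002, 0, 0, 7, -1, 0, 0, 0, 0, 0, 0]

```text
clock: 7.08
tcp_pos: [0.5739, -0.1712, 0.1449]
orientation: [-0.001, 0.992, 0.127, -0.0]
wrist_force: [-0.6, 0.4, 0.8]
finger_gap: 0.0133
```

```bash
python3 -c "
from h import *
show()
s=snap('scene','s2.png'); show()
A=cv2.resize(s[225:325,205:305],(600,600),interpolation=cv2.INTER_CUBIC)
cv2.imwrite('pics/z2.png',np.clip(A*1.8,0,255).astype(np.uint8))"
```

```text
t 7.08 p [ 573.93 -171.22  144.88] yaw 14.59 z [-4.0e-04  1.3e-03 -1.0e+00] F [-0.6  0.4  0.8] M [ 0.28  0.08 -0.04] gap 13.3 j6 0.89
F tool [-0.5 -0.5 -0.7]
t 7.12 p [ 573.91 -171.24  144.84] yaw 14.62 z [-4.0e-04  1.4e-03 -1.0e+00] F [-0.5  0.8  1.6] M [ 0.25  0.15 -0.03] gap 13.4 j6 0.89
F tool [-0.3 -0.9 -1.6]
```

View pics/z2.png

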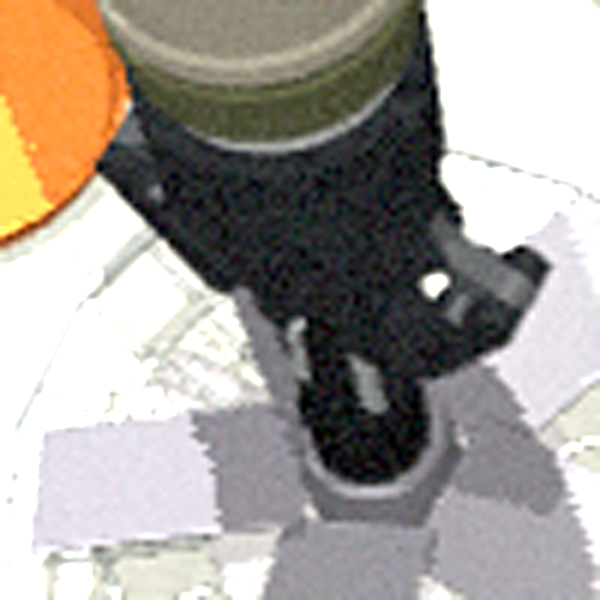

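The crop shows the bar held between the jaws and turned with them; the cap's lower edge is at about (375,483). I'll check the cap's climb by comparing edge profiles at subpixel level.

```bash
python3 -c "
from h import *
for f in('s0.png','s2.png'):
    g=cv2.imread('pics/'+f).max(2).astype(float)
    print(f,g[296:316,265:270].mean(1).round(0).astype(int))
    print('  left',g[294:300,250:262].mean(0).astype(int),'right',g[294:300,272:286].mean(0).astype(int))
for z in(.09,.093): print(w2px('scene',[[.5738+.0185*.63,-.171-.0185*.44-.0185*.0,z],[.574,-.171,z]]))
"
```

```text
s0.png [ 32   8   9  14  13  10  13  12   8  23  89 150  97  58  60  60  76 126
 123 122]
  left [118 111 104 108 109  92  97  31   9  17  19  23] right [ 13  12  11   6  34  79  95  84  72 105 128 131 131 133]
s2.png [ 16   8  17  14  15  11  14  11  16  37 105 103  64  65  65  63  84  91
  89  88]
  left [86 84 79 71 66 55 50 18 10 16 10 15] right [13  9 11 16 45 81 76 61 62 85 92 79 79 78]
[[269.05234603 303.86633428]
 [267.53129431 297.1876522 ]]
[[268.8861053  303.17114657]
 [267.36199225 296.47870445]]
```

The cap and hub edges moved up about 0.5 px, or 2–2.5 mm, which fits roughly 11 mm per turn. I continue.

Request:
carry_out:
  moves: [-1, 0, 0, -0.0002, 0, 0, 7, -1, 0, 0, -0.0002, 0, 0, 7, -1, 0, 0, -0.0002, 0, 0, 7, -1, 0, 0, -0.0002, 0, 0, 7, -1, 0, 0, 0, 0, 0, 0]

```text
clock: 7.75
tcp_pos: [0.5737, -0.1711, 0.1464]
orientation: [-0.001, 0.993, -0.114, -0.0]
wrist_force: [-0.1, 0.9, 1.4]
finger_gap: 0.0128
```

```bash
python3 -c "
from h import *
show()"
```

```text
t 7.75 p [ 573.65 -171.12  146.43] yaw -13.08 z [-5.0e-04  1.2e-03 -1.0e+00] F [-0.1  0.9  1.4] M [0.23 0.09 0.01] gap 12.8 j6 1.37
F tool [-0.3 -0.8 -1.4]
```

Request:
carry_out:
  moves: [-1, 0, 0, -0.0002, 0, 0, 7, -1, 0, 0, -0.0002, 0, 0, 7, -1, 0, 0, -0.0002, 0, 0, 7, -1, 0, 0, -0.0002, 0, 0, 7, -1, 0, 0, 0, 0, 0, 0]

```text
clock: 8.38
tcp_pos: [0.5736, -0.171, 0.148]
orientation: [-0.001, 0.938, -0.346, -0.0]
wrist_force: [-0.2, 0.5, 0.3]
finger_gap: 0.0134
```

```bash
python3 -c "
from h import *
show()"
```

```text
t 8.38 p [ 573.6  -170.95  147.95] yaw -40.53 z [-2.0e-04  1.1e-03 -1.0e+00] F [-0.2  0.5  0.3] M [0.19 0.09 0.01] gap 13.4 j6 1.85
F tool [-0.4 -0.3 -0.3]
```

Request:
carry_out:
  moves: [-1, 0, 0, 0, 0, 0, 0, -1, 0, 0, 0, 0, 0, 0, -1, 0, 0, 0, 0, 0, 0, -1, 0, 0, 0, 0, 0, 0, -1, 0, 0, 0, 0, 0, 0]

```text
clock: 9.0
tcp_pos: [0.5737, -0.1711, 0.1479]
orientation: [-0.0, 0.94, -0.342, -0.0]
wrist_force: [-0.4, 1.0, 1.8]
finger_gap: 0.0132
```

```bash
python3 -c "
from h import *
show()"
```

```text
t 9.0 p [ 573.69 -171.07  147.94] yaw -40.05 z [-0.      0.0011 -1.    ] F [-0.4  1.   1.8] M [0.23 0.18 0.04] gap 13.2 j6 1.85
F tool [-1.  -0.5 -1.8]
```

Stable. I continue with the same climb.

Request:
carry_out:
  moves: [-1, 0, 0, -0.0002, 0, 0, 7, -1, 0, 0, -0.0002, 0, 0, 7, -1, 0, 0, -0.0002, 0, 0, 7, -1, 0, 0, -0.0002, 0, 0, 7, -1, 0, 0, 0, 0, 0, 0]

```text
clock: 9.62
tcp_pos: [0.5737, -0.1706, 0.1495]
orientation: [-0.001, 0.825, -0.565, -0.0]
wrist_force: [-1.5, 1.0, 1.2]
finger_gap: 0.013
```

```bash
python3 -c "
from h import *
show()"
```

```text
t 9.62 p [ 573.68 -170.61  149.51] yaw -68.76 z [ 5.0e-04  1.5e-03 -1.0e+00] F [-1.5  1.   1.2] M [ 0.2   0.19 -0.01] gap 13.0 j6 2.35
F tool [-1.4  1.  -1.2]
```

Request:
carry_out:
  moves: [-1, 0, 0, -0.0002, 0, 0, 7, -1, 0, 0, -0.0002, 0, 0, 7, -1, 0, 0, -0.0002, 0, 0, 7, -1, 0, 0, -0.0002, 0, 0, 7, -1, 0, 0, 0, 0, 0, 0]

```text
clock: 10.25
tcp_pos: [0.5745, -0.1709, 0.1511]
orientation: [0.001, -0.664, 0.748, -0.001]
wrist_force: [-0.4, 0.8, 1.4]
finger_gap: 0.0134
```

```bash
python3 -c "
from h import *
show()"
```

```text
t 10.25 p [ 574.51 -170.9   151.08] yaw -96.8 z [ 2.5e-03  7.0e-04 -1.0e+00] F [-0.4  0.8  1.4] M [0.11 0.13 0.  ] gap 13.4 j6 2.84
F tool [-0.8  0.5 -1.4]
```

Request:
carry_out:
  moves: [-1, 0, 0, -0.0002, 0, 0, 6, -1, 0, 0, -0.0002, 0, 0, 6, -1, 0, 0, 0, 0, 0, 1, -1, 0, 0, 0, 0, 0, 0, -1, 0, 0, 0, 0, 0, 0]

```text
clock: 10.88
tcp_pos: [0.5748, -0.1711, 0.1517]
orientation: [0.001, -0.579, 0.815, -0.001]
wrist_force: [-1.0, 1.4, 2.2]
finger_gap: 0.0131
```

```bash
python3 -c "
from h import *
show()"
```

```text
t 10.88 p [ 574.79 -171.09  151.66] yaw -109.19 z [ 3.1e-03  4.0e-04 -1.0e+00] F [-1.   1.4  2.2] M [ 0.21  0.14 -0.03] gap 13.1 j6 3.05
F tool [-1.   1.4 -2.2]
```

219° turned. I try a gentle lift and watch Fz.

Request:
carry_out:
  moves: [-1, 0, 0, -0.0005, 0, 0, 0, -1, 0, 0, -0.0005, 0, 0, 0, -1, 0, 0, -0.0005, 0, 0, 0, -1, 0, 0, -0.0005, 0, 0, 0, -1, 0, 0, -0.0003, 0, 0, 0]

```text
clock: 11.5
tcp_pos: [0.5744, -0.1712, 0.1526]
orientation: [0.001, -0.58, 0.815, -0.0]
wrist_force: [0.0, -0.1, -0.5]
finger_gap: 0.0131
```

```bash
python3 -c "
from h import *
show()"
```

```text
t 11.5 p [ 574.37 -171.21  152.57] yaw -109.09 z [ 1.3e-03  7.0e-04 -1.0e+00] F [ 0.  -0.1 -0.5] M [0.   0.   0.02] gap 13.1 j6 3.05
F tool [ 0.1 -0.   0.5]
```

Request:
carry_out:
  moves: [-1, 0, 0, -0.0008, 0, 0, 0, -1, 0, 0, -0.0008, 0, 0, 0, -1, 0, 0, -0.0008, 0, 0, 0, -1, 0, 0, -0.0008, 0, 0, 0, -1, 0, 0, -0.0008, 0, 0, 0]

```text
clock: 12.12
tcp_pos: [0.5743, -0.1712, 0.1568]
orientation: [0.001, -0.58, 0.815, -0.0]
wrist_force: [0.6, 0.2, -0.7]
finger_gap: 0.0132
```

```bash
python3 -c "
from h import *
show()"
```

```text
t 12.12 p [ 574.27 -171.23  156.76] yaw -109.09 z [ 1.1e-03  7.0e-04 -1.0e+00] F [ 0.6  0.2 -0.7] M [-0.01  0.01 -0.01] gap 13.2 j6 3.05
F tool [-0.4 -0.5  0.7]
```

Fz is -0.7 N, about the nut's weight, so it is free. I lift straight up.

Request:
carry_out:
  moves: [-1, 0, 0, -0.003, 0, 0, 0, -1, 0, 0, -0.004, 0, 0, 0, -1, 0, 0, -0.005, 0, 0, 0, -1, 0, 0, -0.006, 0, 0, 0, -1, 0, 0, -0.006, 0, 0, 0]
  squeeze: 40

```text
clock: 12.75
tcp_pos: [0.5743, -0.1713, 0.1824]
orientation: [0.001, -0.58, 0.815, -0.0]
wrist_force: [-0.6, 0.2, -1.0]
finger_gap: 0.0133
```

Request:
carry_out:
  moves: [-1, 0, 0, -0.008, 0, 0, 0, -1, 0, 0, -0.008, 0, 0, 0, -1, 0, 0, -0.008, 0, 0, 0, -1, 0, 0, -0.008, 0, 0, 0, -1, 0, 0, 0, 0, 0, 0]

```text
clock: 13.38
tcp_pos: [0.5748, -0.1716, 0.218]
orientation: [0.001, -0.58, 0.815, -0.001]
wrist_force: [0.6, -0.6, -0.3]
finger_gap: 0.0126
```

```bash
python3 -c "
from h import *
show(); s=snap('scene','s3.png'); t=snap('top','t3.png')
A=cv2.resize(s[180:330,180:380],(800,600),interpolation=cv2.INTER_CUBIC)
cv2.imwrite('pics/z3.png',np.clip(A*1.6,0,255).astype(np.uint8))
plan([.515,.098,.2],-70,10)
# dish centre from scene view rim ellipse
s0=cv2.imread('pics/s0.png')
for n,im,g in(('top',cv2.imread('pics/t0.png'),0),('scene',s0,0)):
    E=cv2.distanceTransform(255-cv2.Canny(cv2.cvtColor(im,cv2.COLOR_BGR2GRAY),40,100),cv2.DIST_L2,5); a=np.linspace(0,6.28,120)
    def c(x,y):
        r=0
        for R,z in((.07,.02),(.058,.004)):
            q=w2px(n,np.c_[x+R*np.cos(a),y+R*np.sin(a),0*a+z]).round().astype(int); r+=np.minimum(E[q[:,1],q[:,0]],3).mean()
        return r
    print(n,min((c(x,y),x,y) for x in np.arange(.5,.53,.001) for y in np.arange(.085,.112,.001)))
"
```

```text
t 13.38 p [ 574.77 -171.61  218.04] yaw -109.1 z [ 3.2e-03 -4.0e-04 -1.0e+00] F [ 0.6 -0.6 -0.3] M [ 0.   -0.11 -0.02] gap 12.6 j6 3.05
F tool [ 0.3 -0.8  0.3]
[-23.5  14.4   1.7] mm [-0.01  0.   -3.91] deg
[-24.4  12.8   1.7] mm [-0.01  0.   -3.91] deg
[-25.3  11.1   1.7] mm [-0.01  0.   -3.91] deg
[-26.    9.3   1.7] mm [-0.01  0.   -3.91] deg
[-26.5   7.6   1.7] mm [-0.01  0.   -3.91] deg
[-27.    5.7   1.7] mm [-0.01  0.   -3.91] deg
[-27.3   3.9   1.7] mm [-0.01  0.   -3.91] deg
[-27.5   2.    1.7] mm [-0.01  0.   -3.91] deg
[-27.6   0.1   1.7] mm [-0.01  0.   -3.91] deg
[-27.5  -1.8   1.7] mm [-0.01  0.   -3.91] deg
top (np.float32(1.31), np.float64(0.511), np.float64(0.10100000000000002))
scene (np.float32(1.4383075), np.float64(0.508), np.float64(0.09900000000000002))
```

View pics/z3.png

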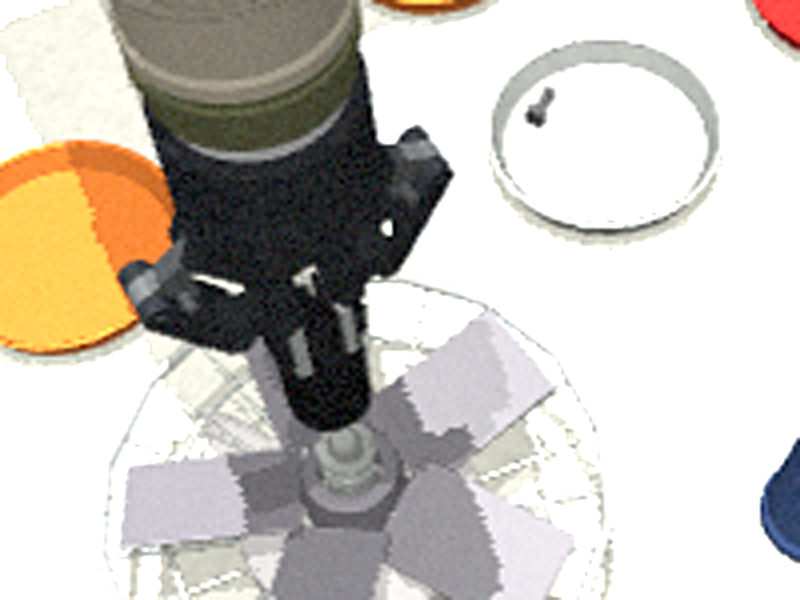

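The crop shows the nut hanging upright in the jaws at (325,390), clear of the bare shaft at (345,450). The dish is centred near (607,135) with the bolt at (540,105). I move to above the dish, (0.514,0.100).

Request:
carry_out:
  moves: [-1, -0.0235, 0.0145, 0.001, 0, 0, -4, -1, -0.0245, 0.013, 0.001, 0, 0, -4, -1, -0.0255, 0.011, 0.001, 0, 0, -4, -1, -0.026, 0.0095, 0.001, 0, 0, -4, -1, -0.0265, 0.0075, 0.001, 0, 0, -4]

```text
clock: 14.1
tcp_pos: [0.5419, -0.0347, 0.2091]
orientation: [0.0, 0.715, -0.699, -0.001]
wrist_force: [0.4, 0.0, -0.8]
finger_gap: 0.0128
```

Request:
carry_out:
  moves: [-1, -0.027, 0.006, 0.001, 0, 0, -4, -1, -0.027, 0.004, 0.001, 0, 0, -4, -1, -0.0275, 0.002, 0.001, 0, 0, -4, -1, -0.0275, 0, 0.001, 0, 0, -4, -1, -0.02, -0.002, 0.001, 0, 0, -4]

```text
clock: 14.72
tcp_pos: [0.5084, 0.0965, 0.202]
orientation: [0.001, 0.829, -0.559, -0.003]
wrist_force: [-0.5, 0.0, -1.0]
finger_gap: 0.0126
```

```bash
python3 -c "
from h import *
show(); plan([.514,.100,.12],-70,5)"
```

```text
t 14.72 p [508.44  96.53 201.98] yaw -67.99 z [-0.0056  0.0017 -1.    ] F [-0.5  0.  -1. ] M [-0.01 -0.01  0.06] gap 12.6 j6 2.79
F tool [-0.2  0.5  1. ]
[-0.2 -1.4 16.4] mm [0.05 0.04 0.4 ] deg
[-0.2 -1.3 16.4] mm [0.05 0.04 0.4 ] deg
[-0.2 -1.3 16.4] mm [0.05 0.04 0.4 ] deg
[-0.2 -1.3 16.4] mm [0.05 0.04 0.4 ] deg
[-0.3 -1.3 16.4] mm [0.05 0.04 0.4 ] deg
```

Request:
carry_out:
  moves: [-1, 0, -0.0013, 0.025, 0, 0, 0, -1, 0, -0.0013, 0.025, 0, 0, 0, -1, 0, -0.0013, 0.025, 0, 0, 0, -1, 0, -0.0013, 0.025, 0, 0, 0, -1, 0, -0.001, 0.012, 0, 0, 0]

```text
clock: 15.35
tcp_pos: [0.5127, 0.1013, 0.0865]
orientation: [0.001, 0.83, -0.557, -0.003]
wrist_force: [-0.2, 0.6, -0.7]
finger_gap: 0.0127
```

```bash
python3 -c "
from h import *
show(); plan([.514,.100,.07],-70,5)"
```

```text
t 15.35 p [512.65 101.34  86.49] yaw -67.73 z [-0.0053  0.0018 -1.    ] F [-0.2  0.6 -0.7] M [ 0.01 -0.02 -0.01] gap 12.7 j6 2.79
F tool [-0.6 -0.1  0.7]
[ 0.4 -0.2  3.3] mm [0.05 0.04 0.45] deg
[ 0.4 -0.2  3.3] mm [0.05 0.04 0.45] deg
[ 0.4 -0.2  3.3] mm [0.05 0.04 0.45] deg
[ 0.4 -0.2  3.3] mm [0.05 0.04 0.45] deg
[ 0.3 -0.2  3.3] mm [0.05 0.04 0.45] deg
```

Request:
carry_out:
  moves: [-1, 0, 0, 0.005, 0, 0, 0, -1, 0, 0, 0.005, 0, 0, 0, -1, 0, 0, 0.005, 0, 0, 0, -1, 0, 0, 0.005, 0.2, 0.2, 0, -1, 0, 0, 0.003, 0, 0, 0]

```text
clock: 15.98
tcp_pos: [0.5137, 0.1014, 0.0636]
orientation: [-0.0, 0.83, -0.557, 0.001]
wrist_force: [-0.4, -0.8, -1.6]
finger_gap: 0.0129
```

```bash
python3 -c "
from h import *
show(); s=snap('scene','s4.png')
A=cv2.resize(s[160:260,270:395],(750,600),interpolation=cv2.INTER_CUBIC)
cv2.imwrite('pics/z4.png',np.clip(A*1.5,0,255).astype(np.uint8))"
```

```text
t 15.97 p [513.7  101.38  63.6 ] yaw -67.73 z [ 1.8e-03 -1.0e-04 -1.0e+00] F [-0.4 -0.8 -1.6] M [0.02 0.01 0.02] gap 12.9 j6 2.79
F tool [0.5 0.7 1.6]
```

View pics/z4.png

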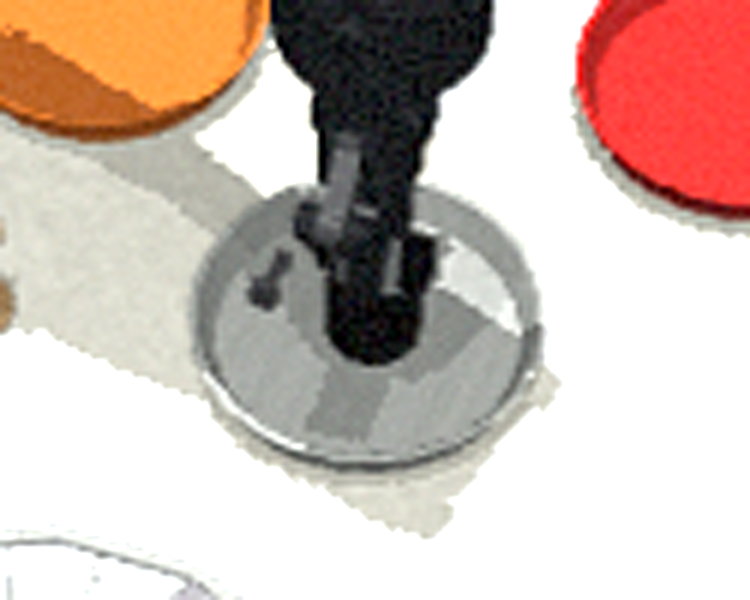

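The crop shows the nut over the middle of the dish: lower edge at (375,355), dish centre about (370,330), bolt clear at (268,285). I lower it gently to contact.

Request:
carry_out:
  moves: [-1, 0, 0, 0.0015, 0, 0, 0, -1, 0, 0, 0.0015, 0, 0, 0, -1, 0, 0, 0.0015, 0, 0, 0, -1, 0, 0, 0.001, 0, 0, 0, -1, 0, 0, 0, 0, 0, 0]

```text
clock: 16.65
tcp_pos: [0.5139, 0.1013, 0.0578]
orientation: [-0.001, 0.83, -0.557, 0.001]
wrist_force: [0.6, -0.4, -0.2]
finger_gap: 0.0125
```

```bash
python3 -c "
from h import *
show()"
```

```text
t 16.65 p [513.87 101.33  57.76] yaw -67.74 z [ 2.e-03 -1.e-04 -1.e+00] F [ 0.6 -0.4 -0.2] M [ 0.   -0.05  0.01] gap 12.5 j6 2.79
F tool [ 0.6 -0.4  0.2]
```

Request:
carry_out:
  moves: [-1, 0, 0, 0.0006, 0, 0, 0, -1, 0, 0, 0.0006, 0, 0, 0, -1, 0, 0, 0.0006, 0, 0, 0, -1, 0, 0, 0, 0, 0, 0, -1, 0, 0, 0, 0, 0, 0]

```text
clock: 17.27
tcp_pos: [0.514, 0.1014, 0.0559]
orientation: [-0.001, 0.83, -0.557, 0.001]
wrist_force: [-0.0, -0.0, -0.7]
finger_gap: 0.0124
```

```bash
python3 -c "
from h import *
show()"
```

```text
t 17.27 p [513.99 101.37  55.95] yaw -67.74 z [ 2.2e-03 -1.0e-04 -1.0e+00] F [-0.  -0.  -0.7] M [ 0.03 -0.03 -0.03] gap 12.4 j6 2.79
F tool [0.  0.  0.7]
```

Request:
carry_out:
  moves: [-1, 0, 0, 0.0006, 0, 0, 0, -1, 0, 0, 0.0006, 0, 0, 0, -1, 0, 0, 0.0006, 0, 0, 0, -1, 0, 0, 0, 0, 0, 0, -1, 0, 0, 0, 0, 0, 0]

```text
clock: 17.9
tcp_pos: [0.5142, 0.1013, 0.0554]
orientation: [-0.001, 0.83, -0.557, 0.001]
wrist_force: [0.8, -0.1, -0.3]
finger_gap: 0.0127
```

```bash
python3 -c "
from h import *
show()"
```

```text
t 17.9 p [514.2  101.32  55.38] yaw -67.74 z [ 3.3e-03 -1.0e-04 -1.0e+00] F [ 0.8 -0.1 -0.3] M [ 0.01  0.01 -0.01] gap 12.7 j6 2.79
F tool [ 0.4 -0.7  0.3]
```

Request:
carry_out:
  moves: [-1, 0, 0, 0.001, 0, 0, 0, -1, 0, 0, 0.001, 0, 0, 0, -1, 0, 0, 0.001, 0, 0, 0, -1, 0, 0, 0, 0, 0, 0, -1, 0, 0, 0, 0, 0, 0]

```text
clock: 18.52
tcp_pos: [0.5144, 0.1013, 0.0554]
orientation: [-0.001, 0.83, -0.557, 0.002]
wrist_force: [0.1, 0.2, 1.2]
finger_gap: 0.0125
```

```bash
python3 -c "
from h import *
show()"
```

```text
t 18.52 p [514.44 101.31  55.39] yaw -67.73 z [ 4.9e-03 -3.0e-04 -1.0e+00] F [0.1 0.2 1.2] M [ 0.   -0.   -0.01] gap 12.5 j6 2.79
F tool [-0.1 -0.2 -1.2]
```

The height held at 55.4 mm while Fz went positive, so the nut is on the floor. I release it gently, then retreat straight up.

Request:
carry_out:
  moves: [-0.6, 0, 0, 0, 0, 0, 0, -0.45, 0, 0, 0, 0, 0, 0, -0.3, 0, 0, 0, 0, 0, 0, -0.2, 0, 0, 0, 0, 0, 0, -0.1, 0, 0, 0, 0, 0, 0]

```text
clock: 19.15
tcp_pos: [0.5146, 0.1013, 0.0548]
orientation: [-0.001, 0.83, -0.557, 0.002]
wrist_force: [0.0, 0.6, 0.4]
finger_gap: 0.0388
```

Request:
carry_out:
  moves: [-0.1, 0, 0, -0.005, 0, 0, 0, -0.1, 0, 0, -0.015, 0, 0, 0, -0.1, 0, 0, -0.03, 0, 0, 0, -0.1, 0, 0, -0.05, 0, 0, 0, -0.1, 0, 0, -0.05, 0, 0, 0]

```text
clock: 19.77
tcp_pos: [0.5113, 0.1012, 0.2084]
orientation: [0.001, 0.83, -0.557, -0.001]
wrist_force: [1.0, -0.4, -1.2]
finger_gap: 0.0385
```

```bash
python3 -c "
from h import *
show(); s=snap('scene','s5.png'); show()
A=cv2.resize(s[160:260,270:395],(750,600),interpolation=cv2.INTER_CUBIC)
cv2.imwrite('pics/z5.png',np.clip(A*1.5,0,255).astype(np.uint8))"
```

```text
t 19.77 p [511.27 101.18 208.38] yaw -67.74 z [-2.2e-03 -6.0e-04 -1.0e+00] F [ 1.  -0.4 -1.2] M [-0.01 -0.01  0.04] gap 38.5 j6 2.79
F tool [ 0.7 -0.8  1.2]
t 19.82 p [514.36 101.38 215.65] yaw -67.73 z [ 8.2e-03 -2.0e-04 -1.0e+00] F [1.5 0.1 4.4] M [ 0.07 -0.16 -0.03] gap 38.4 j6 2.79
F tool [ 0.5 -1.5 -4.4]
```

View pics/z5.png

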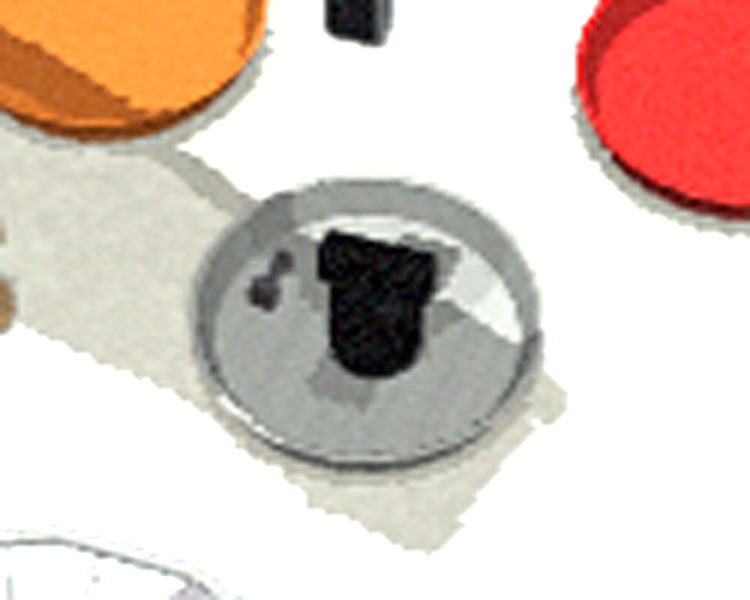

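The crop shows the nut upright at (375,310), near the middle of the level dish. The bolt is untouched at (268,280) and the gripper is well clear. I let the arm settle, then hand in.

Request:
carry_out:
  moves: [-0.1, 0, 0, 0, 0, 0, 0, -0.1, 0, 0, 0, 0, 0, 0, -0.1, 0, 0, 0, 0, 0, 0, -0.1, 0, 0, 0, 0, 0, 0, -0.1, 0, 0, 0, 0, 0, 0]

```text
clock: 20.45
tcp_pos: [0.5134, 0.1014, 0.2153]
orientation: [-0.002, 0.83, -0.557, 0.003]
wrist_force: [-0.4, 0.2, 0.1]
finger_gap: 0.0386
```

```bash
python3 -c "
from h import *
show(); print(env.hand_in())"
```

```text
t 20.45 p [513.4  101.36 215.32] yaw -67.73 z [ 7.2e-03 -2.0e-04 -1.0e+00] F [-0.4  0.2  0.1] M [ 0.03 -0.07 -0.02] gap 38.6 j6 2.79
F tool [-0.3  0.3 -0.1]
the job is handed in; nothing more can be done
None
```

The nut is off the shaft and standing upright in the steel dish, and the job was handed in at 20.5 s. No verdict was reported.

- **Unscrewing:** I gripped the bar at 25 N and turned it about 219° clockwise in one grasp. It rose about 9.7 mm while turning, roughly 16 mm per turn. The wrist force readings I took between steps stayed under about 3 N.
- **Lifting and placing:** Once it was turned out, only about the nut's own weight showed at the wrist (-0.7 N). I lifted it straight off, carried it to the dish and set it down at about (0.514, 0.101).
- **Final checks:** The last picture shows the nut upright, about 3 mm from the dish centre as I measured it. The bolt is clear of it and the gripper about 160 mm above. I did not measure how far the bystanders might have moved. The path stayed clear of them and no unexpected contact force showed.
- **Disagreements between measurements:**
  - The two cameras differed on the bar's angle (about 22° against 15°); I used 20°.
  - The height readings during the turn were uneven, between 0.05 and 1.6 mm per 28°, so the pitch is only approximate.
  - I expected to feel the hub's 5–10 N push at the wrist, but it did not show up.

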